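Fetch the adapter from the child-latched drawer

ROBOT

A 6-joint arm with a two-finger parallel gripper is mounted at the origin on the work surface; the furniture and walls round the work are solid. World frame = base frame: x ahead of the robot, y to its left, z up, the work surface at z = 0. Lengths are in mm, angles in degrees, forces in N, time in s.
With the tool pointing down it reaches from about 300 to 850 mm from the base axis. Payload 4.2 kg.
Tool frame: the origin (TCP) lies at the very end of the fingers, on their centre line; the grasp point (between the pads) lies 19 mm behind it (env.grip_point_offset is the distance from the TCP to the grasp point, in mm); z points along the fingers, y is the line along which they close (so a half turn about z gives the same grasp; the last joint's range is limited). The gripper opens to 91 mm and grips with 3 to 60 N. Pads are 32 mm wide; open, the fingers measure 118 mm over their backs; the gripper's body (76 mm by 178 mm) begins 60 mm behind the grasp point.
Start: joints at [-73.453, 18.312, 89.639, -0, 72.044, -1.146], TCP at [174.755, -547.817, 213.976] pointing down, gripper open.
Joint ranges: [-177.97, 177.97], [-48.28, 115.42], [12.27, 149.76], [-77.06, 257.06], [2.81, 150.46], [-146.56, 146.56]. Speed limits (degrees/s): [147.25, 147.25, 180, 180, 180, 180].

INTERFACE

Orientations are given as [roll, pitch, yaw] about the fixed x, y, z axes, in that order (R = Rz(yaw) Ry(pitch) Rx(roll)).
In Python, from workcell import env gives the robot as it stands. The module is installed in compiled form; this text tells all that it offers.
- The arm moves only by the tool arm_command, never from a script. Its argument "rows" is a list of rows, each an object with "delta_pos": the shift along the tool's x, y, z in mm, a list of three; "roll": the turn about the tool's z in units of 5 degrees (1.0 is 5 degrees); "jaw": the opening in per cent of the stroke, from 0 (shut) to 100 (fully open). A call has 1 to 20 rows; each row is the pose to reach, as a shift and turn from the pose commanded when the call began, along the tool's axes at that moment; what a row does not reach only later rows make up. A row lasts 1/12 s, in which the tool goes at most 41.7 mm and 7.16 degrees, less where a joint would pass 70% of its speed; a pose out of reach is approached as far as the arm can. A call with a gripper value outside its range is refused whole. The fingers move at their own pace and stop on an object; "squeeze" is the grip in N (left out, the last holds). Time passes only in rows, so rows that repeat a pose let the fingers close. It gives the time, the measured TCP pose, the force, the opening and the grip force at its end, in the units of the state.
- env.state(): the state, without advancing time (a new reading comes with each control period).
- env.grab_frame(name): name is "scene" or "top"; returns a dict with "img" (384x512x3 uint8, blue, green, red), "z_map" (384x512 float32, mm along the optical axis (not along the pixel's ray), 0 where there is no reading), "fov_y" (degrees; the focal length in pixels is half the picture's height over the tangent of half this angle, whatever the lens; pixels are square), "cx", "cy" (the principal point, pixels), "R" (3x3) and "t" (3): a world point X has camera coordinates R X + t. Camera axes: x right, y down, z forward; pixel columns grow to the right and rows downward; lengths in mm; the calibration is good to about 2 mm. A picture is of the moment at which its call begins.
- env.job_done(): hands the job in; it is judged then, once.
The state is a dict: "time_s": time; "qpos": joint angles; "qvel": joint speeds; "effort": joint torques, N m; "ee_pos": TCP position; "ee_rot": TCP orientation; "force": force on the tool from outside, world axes, zero at the start; "torque": the same for the moment, N m; "gripper_width": finger opening in mm; "gripper_force": force on a finger pad.
Only numpy, scipy, OpenCV 4.12 (cv2) and the standard library are available. Lean on these libraries where they do the work, as an engineer would, in place of code of your own. Each camera call takes 0.05 s, during which the arm holds its last target. There are 200 camera calls.

TASK

The drawer of the low wooden box stands ajar, caught on its child-safety latch: press the sprung hook down through the gap, without forcing it, and draw the drawer open. Slide the black power adapter forward from under the top of the box, lift it out and lay it down flat, not dropping it, on the middle of the teal notebook. Then push the drawer fully home and leave the small things on top of the box where they are.

Things in the scene. Friction and masses are not known exactly. Their poses are not given: they have to be found in the camera images.
- drawer_box: Low desktop drawer box of light wood, fixed to the desk: 200 mm deep (its x), 196 wide (y), 60 high. Origin under its centre on the desk; x points to its back, -x out of its drawer front, z up.
- top_edge (a point): Middle of the front edge of the box's top board, 60 mm above the desk; axes as the box. The board is 10 mm thick and overhangs all behind this edge (larger box x). Its front 50 mm is clear, low things stand behind.
- drawer (a joint): How far the drawer is out, along -x of the box (m): 0 shut, 0.125 stop. Friction about 1 N. The gap, open from above, between the top board's front edge and the front panel's inner face is as wide as this value. The latch stops the drawer at about 0.051; it starts a little short of that. The tray is 171 mm wide, 188 long; floor 9 mm, walls 36 mm above the desk.
- drawer_front (a point): Middle of the outer face of the drawer's front panel (196 wide, 14 thick, from 4 to 60 mm above the desk), 30 mm above the desk; axes as the box. A dark steel finger lip, 70 mm wide, stands 12 mm out of the panel in its middle, 49 to 55 mm above the desk.
- latch (a joint): Turn of the hook (rad): 0 sprung up (locked), 0.40 pressed to its stop. Above 0.12 its barb is clear of the catch under the top board and the drawer slides freely; once joint drawer is over 0.08 the hook may be let go. Pressing takes 2 N at first, 6 N at 0.27. When the drawer is pushed shut the hook's ramp clicks under the catch by itself (a few N).
- latch_pad (a point): Middle of the top of the green press pad on the white hook, 46 mm above the desk when sprung up; axes as the box. Pad 16 mm (x) by 18 (y). The hook is hinged at the panel's inner face, 36 mm in front (-x) of this point and 8 mm lower, and moves with the drawer; pressing the pad's front edge down 7 mm turns it 0.25 rad.
- latch_base (a point): Middle of the rear face of the grey latch base on the front panel's inner face, 26 mm wide, 12 deep, 29 to 47 mm above the desk; axes as the box. A fingertip pressing the pad has free room in x from here to the top board's edge, and can draw the drawer out by pushing against this base.
- adapter_mid (a point): Centre of the loose black power adapter, a box 108 (x) by 50 (y) by 28 mm (z), about 0.22 kg; x along its length, z up. It lies lengthwise at the back of the drawer and rides along with it; with the drawer fully open 45 to 70 mm of its length show in front of the top board's edge.
- notebook_mid (a point): Middle of the cover of the loose teal notebook lying on the desk: 210 mm (x) by 152 mm (y); this point is 11 mm above the desk, at the surface things rest on; z up.
- notebook: The same notebook, origin at the middle of its underside.
- sticky_notes: Pad of yellow sticky notes, 75 x 75 mm, 23 high, on the box's top: leave alone.
- tape_roll: Small white roll of tape, 49 mm across, 18 high, on the box's top: leave alone.
- eraser: Blue and pink eraser, 42 x 23 x 14 mm, at the back of the box's top: leave alone.
- adapter: The same adapter as a body, origin at the middle of its underside.

How it is judged:
By the outcome, as a careful person would: the job done as asked, in the order asked, and still so for the second after the job is handed in, with the robot touching nothing.
It also fails if it takes over 61 s, if anything falls off the work surface, if the arm or the gripper's body presses on something with over 40 N, if the wrist force passes 120 N, or if a joint passes its speed limit or range.

## Working session

There is one attempt and no reset: what is moved stays moved. The work goes in short steps, Python scripts to look and compute and a tool call to move; the robot and the scene stay as the last step left them, time stands still between calls to the robot, and variables do not carry over. Pictures are saved under pics/ and viewed, at most 10 in all, crops included, and the job is handed in when it is done.

Besides the shell and the picture viewer there is one more tool, called after "Request:" as name(argument=value, ...), one argument or row to a line, values as JSON. arm_command: Moves the arm, as the interface text tells. Its arguments: {"type":"object","properties":{"rows":{"type":"array"},"squeeze":{"type":"number"}},"required":["rows"]}

```bash
mkdir -p pics && cat > h.py <<'E'
import numpy as np, cv2
from workcell import env
def grab(n):
    f=env.grab_frame(n); f['f']=f['img'].shape[0]/2/np.tan(np.radians(f['fov_y'])/2); return f
def pts(f):
    v,u=np.mgrid[:384,:512]; z=f['z_map'].astype(float)
    c=np.stack([(u-f['cx'])/f['f']*z,(v-f['cy'])/f['f']*z,z],-1)
    return (c-np.array(f['t']))@np.array(f['R'])
def ray(f,u,v,h):
    R=np.array(f['R']);o=-R.T@np.array(f['t']);d=R.T@np.array([(u-f['cx'])/f['f'],(v-f['cy'])/f['f'],1])
    return o+d*(h-o[2])/d[2]
E
python3 - <<'E'
from h import *
s=env.state();print(s)
a=[]
for n in('scene','top'):
    f=grab(n);print(n,f['f'],f['cx'],f['cy'],(-np.array(f['R']).T@f['t']).round(),np.array(f['R']).round(3).tolist())
    np.savez('pics/'+n+'0.npz',**f); cv2.imwrite('pics/'+n+'0.png',cv2.resize(f['img'],(800,600)))
E
```

```text
{'time_s': 0.0, 'qpos': array([-7.34526763e+01,  1.83508510e+01,  8.97050232e+01, -4.87229661e-04,
        7.20436764e+01, -1.14420197e+00]), 'qvel': array([-0.04235897, -0.06719885, -0.10710643, -0.01776432,  0.13978562,
        0.04077588]), 'effort': array([-8.19119577e-05, -4.12459230e+01, -2.31968307e+01,  7.26711075e-02,
        4.57304379e-02, -1.44236333e-04]), 'ee_pos': array([ 174.61159346, -547.32726107,  213.1375689 ]), 'ee_rot': array([-1.79900460e+02, -1.52475845e-03,  1.76916750e+01]), 'force': array([-0.87938788, -0.26742923, -0.6360306 ]), 'torque': array([-0.03300311, -0.04935918,  0.01657181]), 'gripper_force': 0.0, 'gripper_width': 91.42255079058414}
scene 368.40561879017315 250.83102765924872 189.18676388030448 [-76. 635. 595.] [[-0.713, -0.702, 0.006], [-0.39, 0.389, -0.835], [0.583, -0.597, -0.551]]
top 374.72299605446295 254.87787708998923 191.62009713781583 [267.  66. 899.] [[0.15, -0.989, 0.002], [-0.965, -0.147, -0.22], [0.217, 0.031, -0.976]]
```

View pics/top0.png

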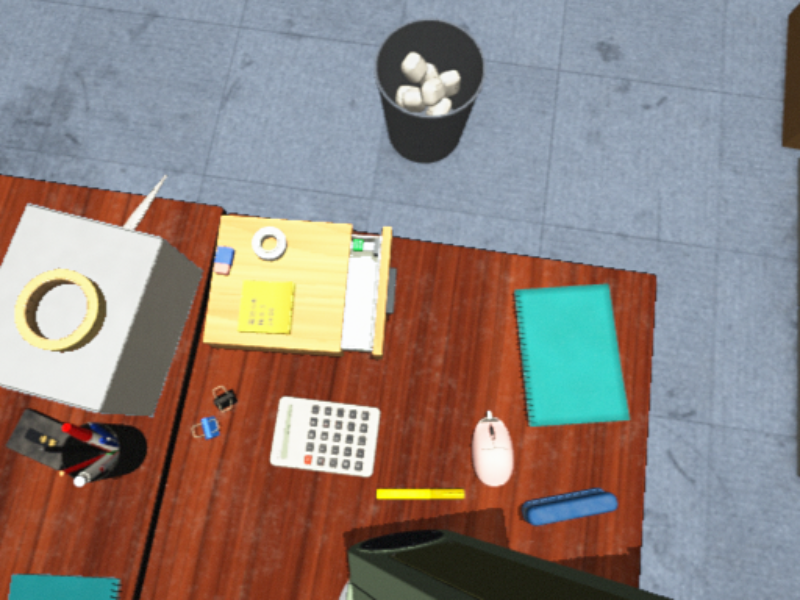

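View pics/scene0.png

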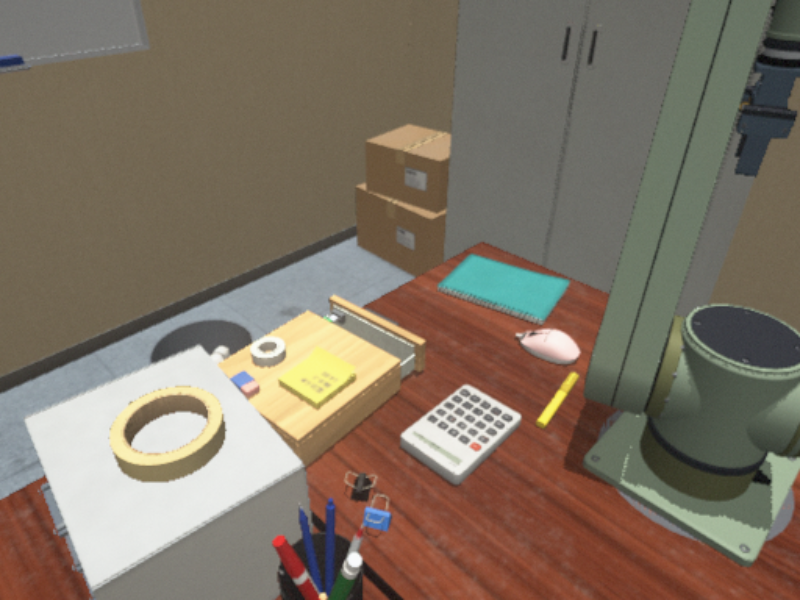

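Top view: the box at (205-390, 215-355) opens to the right (world -y), with the green pad at (357,244) and the teal notebook at (572,355). The adapter is hidden. The scene view shows the same layout.

```bash
cat > m.py <<'E'
from h import *
def top(f=None):
    f=f or grab('top'); P=pts(f); hsv=cv2.cvtColor(f['img'],cv2.COLOR_BGR2HSV); out={}
    def near(m): return m&(P[...,0]>150)&(P[...,0]<900)&(P[...,1]>-600)&(P[...,1]<600)
    H,S,V=hsv[...,0],hsv[...,1],hsv[...,2]
    wood=near((H>10)&(H<28)&(S>60)&(V>120)&(P[...,2]>50)&(P[...,2]<70))
    green=near((H>50)&(H<80)&(S>120)&(P[...,2]>20)&(P[...,2]<65))
    teal=near((H>80)&(H<100)&(S>100)&(P[...,2]<30)&(P[...,1]<0))
    return f,P,wood,green,teal
def rect(f,m,h):
    v,u=np.nonzero(m); p=np.array([ray(f,a,b,h)[:2] for a,b in zip(u,v)],np.float32)
    return p,cv2.minAreaRect(p)
E
python3 - <<'E'
from m import *
f,P,w,g,t=top(dict(np.load('pics/top0.npz')))
n,l,st,c=cv2.connectedComponentsWithStats(w.astype(np.uint8))
for i in range(1,n):
    if st[i,4]>40:
        p,r=rect(f,l==i,60);print('wood',st[i],r,cv2.boxPoints(r).round(1).tolist(),P[l==i][:,2].mean())
p,r=rect(f,g,46);print('green',g.sum(),p.mean(0),r,P[g][:,2].mean(),P[g].mean(0))
n,l,st,c=cv2.connectedComponentsWithStats(t.astype(np.uint8)); i=1+st[1:,4].argmax()
p,r=rect(f,l==i,11);print('teal',st[i],p.mean(0),r,cv2.boxPoints(r).round().tolist(),P[l==i][:,2].mean())
E
```

```text
wood [ 130  138   95   88 3587] ((454.3223876953125, 272.45147705078125), (196.77252197265625, 200.13748168945312), 4.583162784576416) [[348.29998779296875, 364.29998779296875], [364.20001220703125, 164.8000030517578], [560.4000244140625, 180.60000610351562], [544.4000244140625, 380.1000061035156]] 59.93144043339726
wood [238 145  12  83 472] ((465.8918151855469, 118.77003479003906), (195.31410217285156, 15.918485641479492), 4.574544429779053) [[367.8999938964844, 118.9000015258789], [369.20001220703125, 103.0], [563.9000244140625, 118.5999984741211], [562.5999755859375, 134.5]] 59.30972295181945
wood [167 151  10   8  56] ((512.9451293945312, 299.3474426269531), (17.228347778320312, 21.211984634399414), 8.647254943847656) [[502.79998779296875, 308.5], [506.0, 287.6000061035156], [523.0999755859375, 290.20001220703125], [519.9000244140625, 311.1000061035156]] 60.3488579198391
green 39 [495.99164 197.61546] ((355.23004150390625, 307.96844482421875), (21.084121704101562, 472.15533447265625), 51.74875259399414) 45.42350615191391 [496.18925061 197.66391816  45.42350615]
teal [ 330  182   73   91 5390] [ 419.0398  -176.86835] ((421.6527099609375, -176.52313232421875), (209.13629150390625, 148.4141845703125), 12.558789253234863) [[303.0, -127.0], [336.0, -272.0], [540.0, -226.0], [508.0, -81.0]] 11.532621751948176
```

```bash
cat >> h.py <<'E'
from scipy.spatial.transform import Rotation as Ro
A=np.radians(4.58); W=np.array([np.cos(A),np.sin(A)]); D=np.array([np.sin(A),-np.cos(A)])
def wd(p): return np.array([W@p[:2],D@p[:2]])
def xy(w,d): return w*W+d*D
def go(p,yaw):
    s=env.state(); R=Ro.from_euler('xyz',s['ee_rot'],degrees=True).as_matrix()
    dy=(yaw-s['ee_rot'][2]+180)%360-180
    print('t',round(s['time_s'],2),'tcp',s['ee_pos'].round(1),s['ee_rot'].round(1),'wd',wd(s['ee_pos']).round(1),'F',s['force'].round(1))
    print('delta',(R.T@(np.array(p)-s['ee_pos'])).round(1),'roll',round(-dy/5,2))
E
python3 - <<'E'
from m import *
f,P,w,g,t=top(dict(np.load('pics/top0.npz')))
p,r=rect(f,g,46); p=p[np.linalg.norm(p-np.median(p,0),axis=1)<25]
q=p@np.array([W,D]).T;print('pad wd',len(q),q.mean(0),q.min(0),q.max(0))
e=[wd(a) for a in([364.2,164.8],[560.4,180.6],[454.32,272.45],[465.9,118.8])];print(np.round(e,1))
go([*xy(q[:,0].mean(),-117.5),150],4.6)
E
```

```text
pad wd 35 [ 544.03617616 -124.65182839] [ 535.30215193 -131.82327758] [ 553.39386006 -117.31404651]
[[ 376.2 -135.2]
 [ 573.  -135.3]
 [ 474.6 -235.3]
 [ 473.9  -81.2]]
t 0.1 tcp [ 174.6 -547.4  213.2] [-179.9   -0.    17.7] wd [130.4 559.6] F [ 0.   0.5 -0.2]
delta [ 556.5 -565.5   64.1] roll 2.62
```

Request:
arm_command(
  rows=[
    {"delta_pos": [553,-566,60],"roll": 2.62,"jaw": 0},
    {"delta_pos": [553,-566,60],"roll": 2.62,"jaw": 0},
    {"delta_pos": [553,-566,60],"roll": 2.62,"jaw": 0},
    {"delta_pos": [553,-566,60],"roll": 2.62,"jaw": 0},
    {"delta_pos": [553,-566,60],"roll": 2.62,"jaw": 0},
    {"delta_pos": [553,-566,60],"roll": 2.62,"jaw": 0},
    {"delta_pos": [553,-566,60],"roll": 2.62,"jaw": 0},
    {"delta_pos": [553,-566,60],"roll": 2.62,"jaw": 0},
    {"delta_pos": [553,-566,60],"roll": 2.62,"jaw": 0},
    {"delta_pos": [553,-566,60],"roll": 2.62,"jaw": 0},
    {"delta_pos": [553,-566,60],"roll": 2.62,"jaw": 0},
    {"delta_pos": [553,-566,60],"roll": 2.62,"jaw": 0},
    {"delta_pos": [553,-566,60],"roll": 2.62,"jaw": 0},
    {"delta_pos": [553,-566,60],"roll": 2.62,"jaw": 0},
    {"delta_pos": [553,-566,60],"roll": 2.62,"jaw": 0},
    {"delta_pos": [553,-566,60],"roll": 2.62,"jaw": 0},
    {"delta_pos": [553,-566,60],"roll": 2.62,"jaw": 0},
    {"delta_pos": [553,-566,60],"roll": 2.62,"jaw": 0},
    {"delta_pos": [553,-566,60],"roll": 2.62,"jaw": 0},
    {"delta_pos": [553,-566,60],"roll": 2.62,"jaw": 0},
  ],
)

```text
time_s: 1.77
ee_pos: [532.2, 165.3, 152.7]
ee_rot: [-179.8, -0.1, 4.9]
force: [1.5, -0.3, 0.0]
gripper_width: 0.2
gripper_force: 0.0
```

```bash
python3 - <<'E'
from h import *
go([*xy(541,-117.5),75],4.58); print(env.state()['qpos'].round(1),env.state()['gripper_width'])
E
```

```text
t 1.77 tcp [532.2 165.3 152.7] [-1.798e+02 -1.000e-01  4.900e+00] wd [ 543.7 -122.3] F [ 1.5 -0.3  0. ]
delta [-2.9  5.  77.7] roll 0.05
[1.600e+01 1.930e+01 9.750e+01 1.000e-01 6.310e+01 1.011e+02] 0.19967819711593984
```

Request:
arm_command(
  rows=[
    {"delta_pos": [-3,5,40],"roll": 0.05,"jaw": 0},
    {"delta_pos": [-3,5,60],"roll": 0.05,"jaw": 0},
    {"delta_pos": [-3,5,70],"roll": 0.05,"jaw": 0},
    {"delta_pos": [-3,5,73],"roll": 0.05,"jaw": 0},
    {"delta_pos": [-3,5,73],"roll": 0.05,"jaw": 0},
    {"delta_pos": [-3,5,73],"roll": 0.05,"jaw": 0},
  ],
)

```text
time_s: 2.27
ee_pos: [528.0, 154.2, 82.1]
ee_rot: [-180.0, -0.1, 4.3]
force: [0.1, -0.2, -0.1]
gripper_width: 0.4
gripper_force: 0.0
```

```bash
python3 - <<'E'
from h import *
go([*xy(541,-117.5),48],4.58)
a=grab('scene');b=grab('top')
A_=cv2.resize(a['img'][170:290,130:320],None,fx=2.1,fy=2.1);B=cv2.resize(b['img'][120:240,120:310],None,fx=2.1,fy=2.1)
cv2.imwrite('pics/c1.png',np.hstack([A_,B]))
E
```

```text
t 2.27 tcp [528.  154.2  82.1] [-1.8e+02 -1.0e-01  4.3e+00] wd [ 538.6 -111.6] F [ 0.1 -0.2 -0.1]
delta [ 2.3 -5.9 34.1] roll -0.05
```

View pics/c1.png

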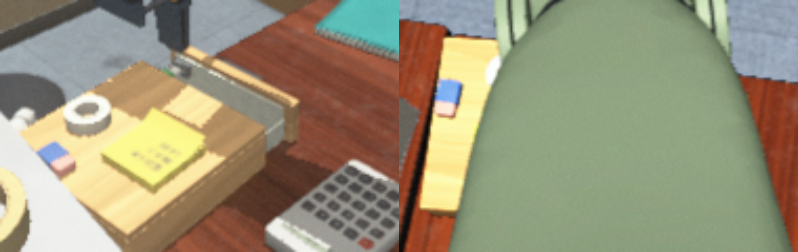

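The scene crop shows the fingertips at (175,45), above the gap. The arm blocks the top view there. I'll correct and hover just above the gap.

Request:
arm_command(
  rows=[
    {"delta_pos": [2.3,-6,10],"roll": -0.05,"jaw": 0},
    {"delta_pos": [2.3,-6,16],"roll": -0.05,"jaw": 0},
    {"delta_pos": [2.3,-6,16],"roll": -0.05,"jaw": 0},
    {"delta_pos": [2.3,-6,16],"roll": -0.05,"jaw": 0},
  ],
)

```text
time_s: 2.7
ee_pos: [528.4, 160.4, 64.3]
ee_rot: [180.0, 0.1, 4.6]
force: [0.2, -0.1, 0.3]
gripper_width: 0.5
gripper_force: 0.0
```

```bash
python3 - <<'E'
from h import *
go([*xy(541,-117.5),48],4.58)
E
```

```text
t 2.7 tcp [528.4 160.4  64.3] [1.8e+02 1.0e-01 4.6e+00] wd [ 539.5 -117.7] F [ 0.2 -0.1  0.3]
delta [ 1.5  0.2 16.3] roll 0.01
```

Press down slowly to just above the pad, then into it.

Request:
arm_command(
  rows=[
    {"delta_pos": [1,0,6],"roll": 0,"jaw": 0},
    {"delta_pos": [1,0,12],"roll": 0,"jaw": 0},
    {"delta_pos": [1,0,16],"roll": 0,"jaw": 0},
    {"delta_pos": [1,0,18],"roll": 0,"jaw": 0},
    {"delta_pos": [1,0,20],"roll": 0,"jaw": 0},
    {"delta_pos": [1,0,22],"roll": 0,"jaw": 0},
    {"delta_pos": [1,0,24],"roll": 0,"jaw": 0},
    {"delta_pos": [1,0,25],"roll": 0,"jaw": 0},
    {"delta_pos": [1,0,25],"roll": 0,"jaw": 0},
    {"delta_pos": [1,0,25],"roll": 0,"jaw": 0},
  ],
)

```text
time_s: 3.53
ee_pos: [529.5, 160.5, 40.1]
ee_rot: [180.0, 0.0, 4.6]
force: [-4.2, 0.8, 3.9]
gripper_width: 0.5
gripper_force: 3.1
```

```bash
python3 - <<'E'
from h import *
go([*xy(541,-100),39],4.58)
E
```

```text
t 3.53 tcp [529.5 160.5  40.1] [180.    0.    4.6] wd [ 540.7 -117.7] F [-4.2  0.8  3.9]
delta [ 0.3 17.7  1.1] roll 0.0
```

Request:
arm_command(
  rows=[
    {"delta_pos": [-2,0,0.5],"roll": 0,"jaw": 0},
    {"delta_pos": [-4,0,1],"roll": 0,"jaw": 0},
    {"delta_pos": [-4,0,1.5],"roll": 0,"jaw": 0},
    {"delta_pos": [-4,0,1.5],"roll": 0,"jaw": 0},
  ],
)

```text
time_s: 3.87
ee_pos: [528.3, 160.5, 39.3]
ee_rot: [-180.0, -0.3, 4.6]
force: [5.0, -0.5, 4.9]
gripper_width: 0.3
gripper_force: 3.1
```

```bash
python3 - <<'E'
from h import *
go([*xy(541,-100),39],4.58)
E
```

```text
t 3.87 tcp [528.3 160.5  39.3] [-180.    -0.3    4.6] wd [ 539.4 -117.8] F [ 5.  -0.5  4.9]
delta [ 1.5 17.8  0.3] roll 0.0
```

Request:
arm_command(
  rows=[
    {"delta_pos": [2,2,0.5],"roll": 0,"jaw": 0},
    {"delta_pos": [2,4,0.5],"roll": 0,"jaw": 0},
    {"delta_pos": [2,6,0.5],"roll": 0,"jaw": 0},
    {"delta_pos": [2,9,0.5],"roll": 0,"jaw": 0},
    {"delta_pos": [2,12,0.5],"roll": 0,"jaw": 0},
    {"delta_pos": [2,12,0.5],"roll": 0,"jaw": 0},
  ],
)

```text
time_s: 4.37
ee_pos: [529.4, 148.1, 38.2]
ee_rot: [180.0, -0.1, 4.6]
force: [2.6, 0.1, 5.8]
gripper_width: 0.4
gripper_force: 3.3
```

```bash
python3 - <<'E'
from h import *
go([*xy(541,-60),39],4.58)
E
```

```text
t 4.37 tcp [529.4 148.1  38.2] [ 1.8e+02 -1.0e-01  4.6e+00] wd [ 539.5 -105.4] F [2.6 0.1 5.8]
delta [ 1.5 45.4 -0.8] roll -0.0
```

Request:
arm_command(
  rows=[
    {"delta_pos": [0,4,0],"roll": 0,"jaw": 0},
    {"delta_pos": [0,9,0],"roll": 0,"jaw": 0},
    {"delta_pos": [0,15,0],"roll": 0,"jaw": 0},
    {"delta_pos": [0,21,0],"roll": 0,"jaw": 0},
    {"delta_pos": [0,27,0],"roll": 0,"jaw": 0},
    {"delta_pos": [0,33,0],"roll": 0,"jaw": 0},
    {"delta_pos": [0,39,0],"roll": 0,"jaw": 0},
    {"delta_pos": [0,45,0],"roll": 0,"jaw": 0},
    {"delta_pos": [0,50,0],"roll": 0,"jaw": 0},
    {"delta_pos": [0,55,0],"roll": 0,"jaw": 0},
    {"delta_pos": [0,59,0],"roll": 0,"jaw": 0},
    {"delta_pos": [0,62,0],"roll": 0,"jaw": 0},
    {"delta_pos": [0,62,0],"roll": 0,"jaw": 0},
  ],
)

```text
time_s: 5.45
ee_pos: [534.3, 86.1, 38.2]
ee_rot: [180.0, -0.1, 4.6]
force: [2.0, -1.1, 5.7]
gripper_width: 0.5
gripper_force: 3.5
```

```bash
python3 - <<'E'
from h import *
go([*xy(541,-40),39],4.58)
f=grab('scene');P=pts(f);q=P[...,0]*D[0]+P[...,1]*D[1];w=P[...,0]*W[0]+P[...,1]*W[1]
m=(P[...,2]>56)&(P[...,2]<64)&(w>380)&(w<510)&(q>-110)&(q<20);print('panel d',m.sum(),np.percentile(q[m],[2,50,98]))
E
```

```text
t 5.45 tcp [534.3  86.1  38.2] [ 1.8e+02 -1.0e-01  4.6e+00] wd [539.5 -43.2] F [ 2.  -1.1  5.7]
delta [ 1.5  3.2 -0.8] roll -0.0
panel d 210 [-16.52775967  -9.88613138   6.51894717]
```

Request:
arm_command(
  rows=[
    {"delta_pos": [0,1,0],"roll": 0,"jaw": 0},
    {"delta_pos": [0,3,0],"roll": 0,"jaw": 0},
    {"delta_pos": [0,5,0],"roll": 0,"jaw": 0},
    {"delta_pos": [0,5,0],"roll": 0,"jaw": 0},
  ],
)

```text
time_s: 5.83
ee_pos: [534.4, 82.3, 38.2]
ee_rot: [-179.9, -0.0, 4.5]
force: [2.5, 3.0, 5.6]
gripper_width: 0.1
gripper_force: 3.0
```

Request:
arm_command(
  rows=[
    {"delta_pos": [0,-6,-4],"roll": 0,"jaw": 0},
    {"delta_pos": [0,-6,-12],"roll": 0,"jaw": 0},
    {"delta_pos": [0,-6,-30],"roll": 0,"jaw": 0},
    {"delta_pos": [0,-6,-70],"roll": 0,"jaw": 20},
    {"delta_pos": [-20,0,-110],"roll": 0,"jaw": 40},
    {"delta_pos": [-40,20,-150],"roll": -1,"jaw": 60},
    {"delta_pos": [-90,100,-170],"roll": -3,"jaw": 70},
    {"delta_pos": [-90,200,-170],"roll": -5,"jaw": 70},
    {"delta_pos": [-90,300,-170],"roll": -7,"jaw": 70},
    {"delta_pos": [-90,300,-170],"roll": -9,"jaw": 70},
    {"delta_pos": [-90,300,-170],"roll": -11,"jaw": 70},
    {"delta_pos": [-90,300,-170],"roll": -13,"jaw": 70},
    {"delta_pos": [-90,300,-170],"roll": -15,"jaw": 70},
    {"delta_pos": [-90,300,-170],"roll": -17,"jaw": 70},
    {"delta_pos": [-90,300,-170],"roll": -18,"jaw": 70},
    {"delta_pos": [-90,300,-170],"roll": -18,"jaw": 70},
  ],
)

```text
time_s: 7.17
ee_pos: [466.6, -225.8, 207.1]
ee_rot: [-179.7, -0.0, 75.5]
force: [-0.6, 0.1, 0.2]
gripper_width: 64.0
gripper_force: 0.0
```

```bash
python3 - <<'E'
from m import *
go([*xy(474,-40),100],94.58)
f,P,w,g,t=top(); np.savez('pics/top2.npz',**f)
n,l,st,c=cv2.connectedComponentsWithStats(w.astype(np.uint8))
for i in range(1,n):
    if st[i,4]>100:
        p,r=rect(f,l==i,60);q=p@np.array([W,D]).T;print('wood',st[i],np.percentile(q,[1,50,99],axis=0).round(1).tolist())
d=P[...,:2]@D;ww=P[...,:2]@W
m=(f['img'].max(-1)<75)&(d>-134)&(d<-15)&(ww>385)&(ww<560)&(P[...,2]>20)
p,r=rect(f,m,37+0*9);q=p@np.array([W,D]).T;print('adapter',m.sum(),np.percentile(P[m][:,2],[5,50,95]),np.percentile(q,[1,50,99],axis=0).round(1).tolist(),r)
cv2.imwrite('pics/t2.png',cv2.resize(f['img'][110:260,100:300],(800,600)))
E
```

```text
t 7.17 tcp [ 466.6 -225.8  207.1] [-179.7   -0.    75.5] wd [447.1 262.4] F [-0.6  0.1  0.2]
delta [294.4 -73.2 107.7] roll -3.83
wood [ 130  138   95   88 3918] [[377.7, -334.0], [462.4, -224.2], [571.8, -136.4]]
wood [270 147  11  83 486] [[377.3, -16.4], [470.6, -9.7], [571.0, -2.0]]
adapter 279 [30.81779943 36.696523   39.84953153] [[445.9, -133.5], [469.5, -116.2], [493.7, -89.6]] ((476.2850341796875, 113.72636413574219), (56.77293014526367, 133.36956787109375), 25.00515365600586)
```

View pics/t2.png

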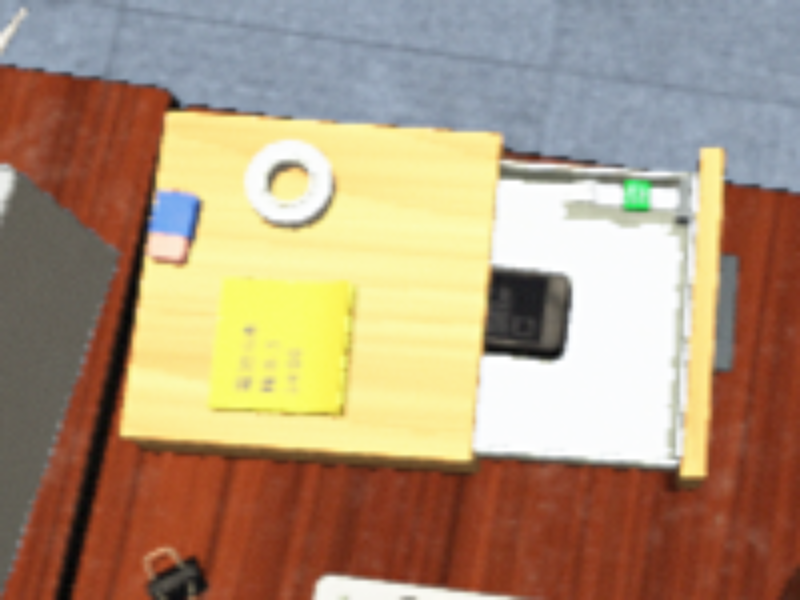

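The drawer is open to about 120 mm. The adapter's front end shows at crop (490-572, 270-358) and the hook is up at (640,195). Next I'll get the adapter's angle.

```bash
python3 - <<'E'
from m import *
f=dict(np.load('pics/top2.npz'));P=pts(f)
d=P[...,:2]@D;ww=P[...,:2]@W
m=(f['img'].max(-1)<85)&(d>-130)&(d<-80)&(ww>430)&(ww<515)&(P[...,2]>33)
q=np.array([wd(ray(f,u,v,37)) for v,u in zip(*np.nonzero(m))])
for lo in range(-128,-84,6):
    k=q[(q[:,1]>=lo)&(q[:,1]<lo+6)]
    if len(k): print(lo,len(k),k[:,0].min().round(1),k[:,0].max().round(1))
print(q[:,1].max())
go([*xy(470,-107),100],94.58)
E
```

```text
-128 44 449.6 493.7
-122 47 447.9 494.0
-116 48 448.0 492.1
-110 48 448.4 492.4
-104 17 446.6 492.6
-98 9 446.8 476.2
-92 13 454.5 481.2
-89.2340319606202
t 7.22 tcp [ 466.5 -224.9  207.1] [-1.797e+02 -1.000e-01  7.570e+01] wd [447.1 261.4] F [-0.4  0.9 -0.1]
delta [356.  -96.8 107.9] roll -3.77
```

Request:
arm_command(
  rows=[
    {"delta_pos": [40,-10,0],"roll": -1,"jaw": 80},
    {"delta_pos": [80,-20,0],"roll": -2,"jaw": 80},
    {"delta_pos": [120,-30,20],"roll": -3.3,"jaw": 80},
    {"delta_pos": [160,-40,40],"roll": -3.3,"jaw": 80},
    {"delta_pos": [200,-50,60],"roll": -3.3,"jaw": 80},
    {"delta_pos": [240,-65,80],"roll": -3.3,"jaw": 80},
    {"delta_pos": [280,-80,100],"roll": -3.3,"jaw": 80},
    {"delta_pos": [320,-90,110],"roll": -3.3,"jaw": 80},
    {"delta_pos": [345,-96,110],"roll": -3.3,"jaw": 80},
    {"delta_pos": [356,-97,110],"roll": -3.3,"jaw": 80},
    {"delta_pos": [356,-97,110],"roll": -3.3,"jaw": 80},
    {"delta_pos": [356,-97,110],"roll": -3.3,"jaw": 80},
  ],
)

```text
time_s: 8.22
ee_pos: [463.5, 145.0, 97.4]
ee_rot: [-179.8, 0.1, 91.9]
force: [0.2, 0.5, 0.3]
gripper_width: 72.9
gripper_force: 0.0
```

```bash
python3 - <<'E'
from h import *
go([*xy(470.5,-107),14],92)
E
```

```text
t 8.22 tcp [463.5 145.   97.4] [-1.798e+02  1.000e-01  9.190e+01] wd [ 473.6 -107.5] F [0.2 0.5 0.3]
delta [-0.5 -2.9 83.4] roll -0.02
```

Request:
arm_command(
  rows=[
    {"delta_pos": [0,-3,15],"roll": 0,"jaw": 80},
    {"delta_pos": [0,-3,30],"roll": 0,"jaw": 80},
    {"delta_pos": [0,-3,45],"roll": 0,"jaw": 80},
    {"delta_pos": [0,-3,58],"roll": 0,"jaw": 80},
    {"delta_pos": [0,-3,68],"roll": 0,"jaw": 80},
    {"delta_pos": [0,-3,76],"roll": 0,"jaw": 80},
    {"delta_pos": [0,-3,82],"roll": 0,"jaw": 80},
    {"delta_pos": [0,-3,82],"roll": 0,"jaw": 80},
    {"delta_pos": [0,-3,82],"roll": 0,"jaw": 80},
  ],
)

```text
time_s: 8.97
ee_pos: [462.0, 143.7, 16.0]
ee_rot: [-180.0, 0.0, 91.7]
force: [-0.3, 0.2, 0.1]
gripper_width: 72.9
gripper_force: 0.0
```

Request:
arm_command(
  rows=[
    {"delta_pos": [0,0,0],"roll": 0,"jaw": 65},
    {"delta_pos": [0,0,0],"roll": 0,"jaw": 60},
    {"delta_pos": [0,0,0],"roll": 0,"jaw": 55},
    {"delta_pos": [0,0,0],"roll": 0,"jaw": 45},
    {"delta_pos": [0,0,0],"roll": 0,"jaw": 40},
    {"delta_pos": [0,0,0],"roll": 0,"jaw": 40},
    {"delta_pos": [0,0,0],"roll": 0,"jaw": 40},
  ],
  squeeze=12,
)

```text
time_s: 9.55
ee_pos: [462.4, 144.3, 16.3]
ee_rot: [180.0, -0.0, 91.8]
force: [-0.8, -0.4, 3.6]
gripper_width: 49.9
gripper_force: 12.0
```

```bash
python3 - <<'E'
from h import *
go([*xy(470.5,-42),14],94.58)
E
```

```text
t 9.55 tcp [462.4 144.3  16.3] [180.   -0.   91.8] wd [ 472.4 -106.9] F [-0.8 -0.4  3.6]
delta [-64.9   1.2   2.3] roll -0.56
```

Request:
arm_command(
  rows=[
    {"delta_pos": [-4,0.2,0],"roll": 0,"jaw": 40},
    {"delta_pos": [-10,0.5,0],"roll": 0,"jaw": 40},
    {"delta_pos": [-17,0.8,0],"roll": 0,"jaw": 40},
    {"delta_pos": [-24,1.1,0],"roll": 0,"jaw": 40},
    {"delta_pos": [-31,1.5,0],"roll": 0,"jaw": 40},
    {"delta_pos": [-38,1.8,0],"roll": 0,"jaw": 40},
    {"delta_pos": [-45,2.1,0],"roll": 0,"jaw": 40},
    {"delta_pos": [-52,2.5,0],"roll": 0,"jaw": 40},
    {"delta_pos": [-58,2.8,0],"roll": 0,"jaw": 40},
    {"delta_pos": [-63,3,0],"roll": 0,"jaw": 40},
    {"delta_pos": [-66,3,0],"roll": 0,"jaw": 40},
    {"delta_pos": [-66,3,0],"roll": 0,"jaw": 40},
  ],
)

```text
time_s: 10.55
ee_pos: [467.7, 77.6, 16.3]
ee_rot: [179.9, -0.0, 91.7]
force: [0.9, 1.1, 5.0]
gripper_width: 50.0
gripper_force: 12.0
```

Request:
arm_command(
  rows=[
    {"delta_pos": [0,0,0],"roll": 0,"jaw": 65},
    {"delta_pos": [0,0,0],"roll": 0,"jaw": 75},
    {"delta_pos": [0,0,0],"roll": 0,"jaw": 75},
    {"delta_pos": [0,0,-10],"roll": 0,"jaw": 75},
    {"delta_pos": [0,0,-30],"roll": 0,"jaw": 75},
    {"delta_pos": [0,0,-60],"roll": 0,"jaw": 75},
    {"delta_pos": [-30,0,-90],"roll": 0,"jaw": 75},
    {"delta_pos": [-70,0,-120],"roll": 0,"jaw": 75},
    {"delta_pos": [-110,0,-140],"roll": 0,"jaw": 75},
    {"delta_pos": [-150,0,-150],"roll": 0,"jaw": 75},
    {"delta_pos": [-190,0,-150],"roll": 0,"jaw": 75},
    {"delta_pos": [-190,0,-150],"roll": 0,"jaw": 75},
  ],
)

```text
time_s: 11.55
ee_pos: [473.6, -116.7, 167.0]
ee_rot: [179.9, 0.2, 91.6]
force: [0.4, 0.6, -0.0]
gripper_width: 68.8
gripper_force: 0.0
```

```bash
python3 - <<'E'
from m import *
f,P,w,g,t=top()
d=P[...,:2]@D;ww=P[...,:2]@W
m=(f['img'].max(-1)<85)&(d>-145)&(d<-17)&(ww>420)&(ww<525)&(P[...,2]>25)
q=np.array([wd(ray(f,u,v,37)) for v,u in zip(*np.nonzero(m))],np.float32)
print(m.sum(),np.percentile(q,[.5,50,99.5],axis=0).round(1).tolist(),cv2.minAreaRect(q))
go([*xy(474,-78),95],93)
cv2.imwrite('pics/t3.png',cv2.resize(f['img'][110:260,100:300],(640,480)))
E
```

```text
500 [[446.1, -123.6], [469.8, -63.3], [494.2, -24.7]] ((470.74774169921875, -74.65788269042969), (47.65576171875, 101.7225341796875), 2.4116694927215576)
t 11.6 tcp [ 473.2 -115.8  166.3] [1.799e+02 1.000e-01 9.150e+01] wd [462.4 153.2] F [ 0.5 -0.1  0.3]
delta [231.6  -0.8  70.7] roll -0.29
```

View pics/t3.png

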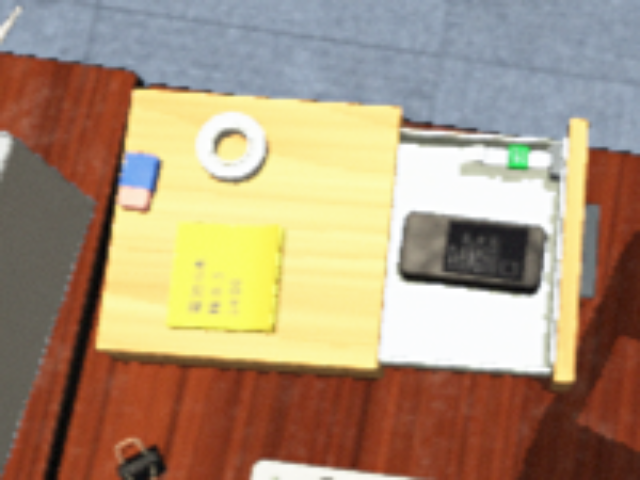

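The adapter is now fully clear of the top board, at crop (400-545, 212-293). I'll regrasp it at its middle.

Request:
arm_command(
  rows=[
    {"delta_pos": [40,0,0],"roll": 0,"jaw": 80},
    {"delta_pos": [80,-1,0],"roll": 0,"jaw": 80},
    {"delta_pos": [120,-2,10],"roll": -0.1,"jaw": 80},
    {"delta_pos": [160,-2,30],"roll": -0.1,"jaw": 80},
    {"delta_pos": [200,-2,50],"roll": -0.1,"jaw": 80},
    {"delta_pos": [225,-2,65],"roll": -0.1,"jaw": 80},
    {"delta_pos": [232,-2,75],"roll": -0.1,"jaw": 80},
    {"delta_pos": [232,-2,75],"roll": -0.1,"jaw": 80},
    {"delta_pos": [232,-2,75],"roll": -0.1,"jaw": 80},
  ],
)

```text
time_s: 12.35
ee_pos: [462.8, 120.4, 90.3]
ee_rot: [-179.9, 0.1, 92.4]
force: [0.5, -0.7, 0.7]
gripper_width: 73.1
gripper_force: 0.0
```

```bash
python3 - <<'E'
from h import *
go([*xy(472,-77),14.5],92)
E
```

```text
t 12.35 tcp [462.8 120.4  90.3] [-1.799e+02  1.000e-01  9.240e+01] wd [471.  -83.1] F [ 0.5 -0.7  0.7]
delta [-6.   1.5 75.8] roll 0.08
```

Request:
arm_command(
  rows=[
    {"delta_pos": [-4,1,15],"roll": 0.08,"jaw": 80},
    {"delta_pos": [-4,1,30],"roll": 0.08,"jaw": 80},
    {"delta_pos": [-4,1,45],"roll": 0.08,"jaw": 80},
    {"delta_pos": [-4,1,58],"roll": 0.08,"jaw": 80},
    {"delta_pos": [-4,1,68],"roll": 0.08,"jaw": 80},
    {"delta_pos": [-4,1,75],"roll": 0.08,"jaw": 80},
    {"delta_pos": [-4,1,75],"roll": 0.08,"jaw": 80},
    {"delta_pos": [-4,1,75],"roll": 0.08,"jaw": 80},
  ],
)

```text
time_s: 13.02
ee_pos: [465.4, 115.6, 16.4]
ee_rot: [180.0, 0.0, 91.8]
force: [0.2, -0.7, -0.5]
gripper_width: 73.4
gripper_force: 0.0
```

Request:
arm_command(
  rows=[
    {"delta_pos": [0,0,0],"roll": 0,"jaw": 65},
    {"delta_pos": [0,0,0],"roll": 0,"jaw": 60},
    {"delta_pos": [0,0,0],"roll": 0,"jaw": 55},
    {"delta_pos": [0,0,0],"roll": 0,"jaw": 45},
    {"delta_pos": [0,0,0],"roll": 0,"jaw": 40},
    {"delta_pos": [0,0,0],"roll": 0,"jaw": 40},
    {"delta_pos": [0,0,0],"roll": 0,"jaw": 40},
  ],
  squeeze=25,
)

```text
time_s: 13.6
ee_pos: [465.6, 116.4, 16.5]
ee_rot: [179.9, -0.0, 91.9]
force: [0.1, -0.1, 5.1]
gripper_width: 50.0
gripper_force: 25.0
```

Request:
arm_command(
  rows=[
    {"delta_pos": [0,0,-4],"roll": 0,"jaw": 40},
    {"delta_pos": [0,0,-10],"roll": 0,"jaw": 40},
    {"delta_pos": [0,0,-20],"roll": 0,"jaw": 40},
    {"delta_pos": [0,0,-32],"roll": 0,"jaw": 40},
    {"delta_pos": [0,0,-46],"roll": 0,"jaw": 40},
    {"delta_pos": [0,0,-62],"roll": 0,"jaw": 40},
    {"delta_pos": [0,0,-78],"roll": 0,"jaw": 40},
    {"delta_pos": [0,0,-92],"roll": 0,"jaw": 40},
    {"delta_pos": [0,0,-100],"roll": 0,"jaw": 40},
    {"delta_pos": [0,0,-100],"roll": 0,"jaw": 40},
  ],
)

```text
time_s: 14.43
ee_pos: [465.8, 116.5, 117.5]
ee_rot: [179.8, -0.0, 91.9]
force: [0.5, 0.4, -1.2]
gripper_width: 49.8
gripper_force: 25.0
```

```bash
python3 - <<'E'
from m import *
s=env.state();print(s['gripper_width'],s['gripper_force'])
go([421.5,-175,110],12.6)
f=grab('scene')
cv2.imwrite('pics/s4.png',cv2.resize(f['img'][130:300,120:400],(700,425)))
E
```

```text
49.84402743882761 24.99828726053238
t 14.43 tcp [465.8 116.5 117.5] [179.8  -0.   91.9] wd [473.6 -79. ] F [ 0.5  0.4 -1.2]
delta [-289.9  -53.9    7.2] roll 15.86
```

View pics/s4.png

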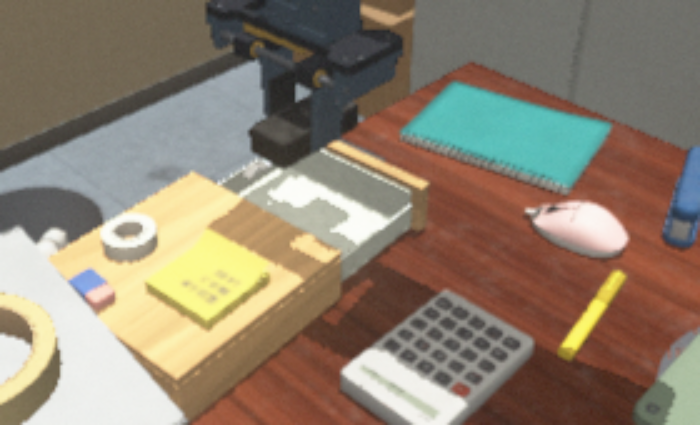

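The adapter is gripped level and lifted, at (300,130). The notebook is at (505,135) in the crop. Carrying it over now.

Request:
arm_command(
  rows=[
    {"delta_pos": [-6,-1,0],"roll": 0.5,"jaw": 40},
    {"delta_pos": [-18,-3,0],"roll": 1.4,"jaw": 40},
    {"delta_pos": [-36,-6,0],"roll": 2.5,"jaw": 40},
    {"delta_pos": [-58,-10,0],"roll": 3.6,"jaw": 40},
    {"delta_pos": [-80,-15,0],"roll": 4.7,"jaw": 40},
    {"delta_pos": [-102,-19,0],"roll": 5.8,"jaw": 40},
    {"delta_pos": [-124,-23,0],"roll": 6.9,"jaw": 40},
    {"delta_pos": [-146,-27,0],"roll": 8,"jaw": 40},
    {"delta_pos": [-168,-31,0],"roll": 9.1,"jaw": 40},
    {"delta_pos": [-190,-35,0],"roll": 10.2,"jaw": 40},
    {"delta_pos": [-212,-39,0],"roll": 11.3,"jaw": 40},
    {"delta_pos": [-234,-43,0],"roll": 12.4,"jaw": 40},
    {"delta_pos": [-254,-47,0],"roll": 13.5,"jaw": 40},
    {"delta_pos": [-270,-50,0],"roll": 14.5,"jaw": 40},
    {"delta_pos": [-282,-52,2],"roll": 15.3,"jaw": 40},
    {"delta_pos": [-288,-54,4],"roll": 15.7,"jaw": 40},
    {"delta_pos": [-290,-54,7],"roll": 15.9,"jaw": 40},
    {"delta_pos": [-290,-54,7],"roll": 15.9,"jaw": 40},
  ],
)

```text
time_s: 15.98
ee_pos: [419.7, -175.0, 107.7]
ee_rot: [-179.9, 0.1, 12.4]
force: [-0.1, 0.9, -1.9]
gripper_width: 49.5
gripper_force: 25.0
```

```bash
python3 - <<'E'
from m import *
go([421.5,-175,20],12.6)
f=grab('scene');P=pts(f)
hsv=cv2.cvtColor(f['img'],cv2.COLOR_BGR2HSV)
m=(f['img'].max(-1)<75)&(np.linalg.norm(P[...,:2]-[421,-175],axis=-1)<75)&(P[...,2]>85)&(P[...,2]<145)
print(m.sum(),np.percentile(P[m],[2,50,98],axis=0).round(1).tolist())
E
```

```text
t 15.98 tcp [ 419.7 -175.   107.7] [-1.799e+02  1.000e-01  1.240e+01] wd [404.4 207.9] F [-0.1  0.9 -1.9]
delta [ 2.   0.6 87.7] roll -0.05
539 [[360.5, -202.8, 105.0], [398.1, -156.4, 126.7], [456.0, -136.0, 142.4]]
```

Request:
arm_command(
  rows=[
    {"delta_pos": [2,0.5,8],"roll": 0,"jaw": 40},
    {"delta_pos": [2,0.5,20],"roll": 0,"jaw": 40},
    {"delta_pos": [2,0.5,34],"roll": 0,"jaw": 40},
    {"delta_pos": [2,0.5,48],"roll": 0,"jaw": 40},
    {"delta_pos": [2,0.5,60],"roll": 0,"jaw": 40},
    {"delta_pos": [2,0.5,70],"roll": 0,"jaw": 40},
    {"delta_pos": [2,0.5,78],"roll": 0,"jaw": 40},
    {"delta_pos": [2,0.5,83],"roll": 0,"jaw": 40},
    {"delta_pos": [2,0.5,86],"roll": 0,"jaw": 40},
    {"delta_pos": [2,0.5,87],"roll": 0,"jaw": 40},
    {"delta_pos": [2,0.5,87.5],"roll": 0,"jaw": 40},
    {"delta_pos": [2,0.5,88],"roll": 0,"jaw": 40},
    {"delta_pos": [2,0.5,88],"roll": 0,"jaw": 40},
  ],
)

```text
time_s: 17.12
ee_pos: [422.9, -175.6, 21.3]
ee_rot: [180.0, -0.0, 12.4]
force: [0.2, -1.2, -1.8]
gripper_width: 49.9
gripper_force: 25.0
```

Request:
arm_command(
  rows=[
    {"delta_pos": [0,0,0.7],"roll": 0,"jaw": 40},
    {"delta_pos": [0,0,1.4],"roll": 0,"jaw": 40},
    {"delta_pos": [0,0,2],"roll": 0,"jaw": 40},
    {"delta_pos": [0,0,2.5],"roll": 0,"jaw": 40},
    {"delta_pos": [0,0,2.5],"roll": 0,"jaw": 40},
    {"delta_pos": [0,0,2.5],"roll": 0,"jaw": 40},
  ],
)

```text
time_s: 17.62
ee_pos: [422.7, -175.4, 18.5]
ee_rot: [180.0, -0.0, 12.4]
force: [-0.6, -0.1, -1.9]
gripper_width: 49.8
gripper_force: 25.0
```

Still carrying the weight, so I'll go a little lower.

Request:
arm_command(
  rows=[
    {"delta_pos": [0,0,0.5],"roll": 0,"jaw": 40},
    {"delta_pos": [0,0,1],"roll": 0,"jaw": 40},
    {"delta_pos": [0,0,1.3],"roll": 0,"jaw": 40},
    {"delta_pos": [0,0,1.3],"roll": 0,"jaw": 40},
    {"delta_pos": [0,0,1.3],"roll": 0,"jaw": 40},
  ],
)

```text
time_s: 18.03
ee_pos: [422.7, -175.4, 18.4]
ee_rot: [180.0, -0.0, 12.4]
force: [-2.4, 2.1, 11.9]
gripper_width: 49.6
gripper_force: 25.0
```

Request:
arm_command(
  rows=[
    {"delta_pos": [0,0,-0.8],"roll": 0,"jaw": 55},
    {"delta_pos": [0,0,-0.8],"roll": 0,"jaw": 60},
    {"delta_pos": [0,0,-0.8],"roll": 0,"jaw": 75},
    {"delta_pos": [0,0,-0.8],"roll": 0,"jaw": 75},
    {"delta_pos": [0,0,-0.8],"roll": 0,"jaw": 75},
    {"delta_pos": [0,0,-8],"roll": 0,"jaw": 75},
    {"delta_pos": [0,0,-20],"roll": 0,"jaw": 75},
    {"delta_pos": [0,0,-40],"roll": 0,"jaw": 75},
    {"delta_pos": [0,0,-70],"roll": 0,"jaw": 75},
    {"delta_pos": [0,0,-100],"roll": 0,"jaw": 50},
    {"delta_pos": [0,0,-110],"roll": 0,"jaw": 0},
    {"delta_pos": [20,-30,-110],"roll": 0,"jaw": 0},
    {"delta_pos": [40,-60,-110],"roll": 0.8,"jaw": 0},
    {"delta_pos": [60,-90,-110],"roll": 1.56,"jaw": 0},
    {"delta_pos": [70,-120,-110],"roll": 1.56,"jaw": 0},
    {"delta_pos": [75,-140,-110],"roll": 1.56,"jaw": 0},
    {"delta_pos": [75,-140,-110],"roll": 1.56,"jaw": 0},
    {"delta_pos": [75,-140,-110],"roll": 1.56,"jaw": 0},
  ],
)

```text
time_s: 19.53
ee_pos: [465.8, -22.0, 127.4]
ee_rot: [180.0, -0.0, 4.7]
force: [-0.6, -0.2, 0.7]
gripper_width: 11.5
gripper_force: 0.0
```

```bash
python3 - <<'E'
from m import *
go([*xy(474,45),42],4.58)
f,P,w,g,t=top()
cv2.imwrite('pics/t5.png',cv2.resize(f['img'][110:310,90:430],(765,450)))
a=(f['img'].max(-1)<85)&(np.linalg.norm(P[...,:2]-[421,-175],axis=-1)<90)&(P[...,2]>28)&(P[...,2]<50)
p,r=rect(f,a,39);print('adapter',a.sum(),r,np.median(P[a][:,2]))
n,l,st,c=cv2.connectedComponentsWithStats((w).astype(np.uint8))
for i in range(1,n):
    if st[i,4]>100:
        q=rect(f,l==i,60)[0]@np.array([W,D]).T;print(np.percentile(q,[1,99],axis=0).round(1).tolist())
E
```

```text
t 19.53 tcp [465.8 -22.  127.4] [180.   -0.    4.7] wd [462.6  59.1] F [-0.6 -0.2  0.7]
delta [ 11.5 -14.1  85.4] roll 0.03Traceback (most recent call last):
  File "<stdin>", line 6, in <module>
  File "m.py", line 12, in rect
    return p,cv2.minAreaRect(p)
             ~~~~~~~~~~~~~~~^^^
cv2.error: OpenCV(4.12.0) /io/opencv/modules/imgproc/src/convhull.cpp:143: error: (-215:Assertion failed) total >= 0 && (depth == CV_32F || depth == CV_32S) in function 'convexHull'
```

View pics/t5.png

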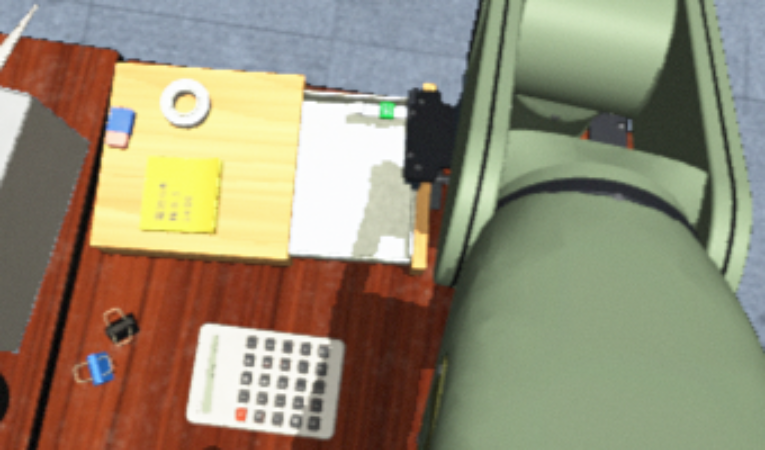

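The arm hides the notebook; the drawer is empty and the box-top items are unmoved. I'll go down in front of the lip.

Request:
arm_command(
  rows=[
    {"delta_pos": [11,-5,20],"roll": 0,"jaw": 0},
    {"delta_pos": [11,-10,45],"roll": 0,"jaw": 0},
    {"delta_pos": [11,-12,65],"roll": 0,"jaw": 0},
    {"delta_pos": [11,-12,80],"roll": 0,"jaw": 0},
    {"delta_pos": [11,-12,85],"roll": 0,"jaw": 0},
    {"delta_pos": [11,-12,85],"roll": 0,"jaw": 0},
    {"delta_pos": [11,-12,85],"roll": 0,"jaw": 0},
  ],
)

```text
time_s: 20.17
ee_pos: [476.3, -10.6, 42.6]
ee_rot: [180.0, -0.0, 4.5]
force: [-0.3, 0.2, -0.2]
gripper_width: 0.5
gripper_force: 0.0
```

```bash
python3 - <<'E'
from m import *
go([*xy(474,-85),42],4.58);print(env.state()['gripper_width'])
f=grab('scene');P=pts(f)
a=(f['img'].max(-1)<85)&(np.linalg.norm(P[...,:2]-[421,-175],axis=-1)<90)&(P[...,2]>36)&(P[...,2]<43)
print('adapter',a.sum())
if a.sum(): p,r=rect(f,a,39);print(r,np.percentile(P[a][:,2],[5,95]))
E
```

```text
t 20.17 tcp [476.3 -10.6  42.6] [180.   -0.    4.5] wd [473.9  48.6] F [-0.3  0.2 -0.2]
delta [-1.000e-01 -1.336e+02  6.000e-01] roll -0.01
0.4582230569515895
adapter 208
((415.09454345703125, -172.24380493164062), (104.46977996826172, 55.64298629760742), 13.637231826782227) [36.59574823 41.78562991]
```

Request:
arm_command(
  rows=[
    {"delta_pos": [0,-5,0],"roll": 0,"jaw": 0},
    {"delta_pos": [0,-12,0],"roll": 0,"jaw": 0},
    {"delta_pos": [0,-18,0],"roll": 0,"jaw": 0},
    {"delta_pos": [0,-23,0],"roll": 0,"jaw": 0},
    {"delta_pos": [0,-28,0],"roll": 0,"jaw": 0},
    {"delta_pos": [0,-34,0],"roll": 0,"jaw": 0},
    {"delta_pos": [0,-40,0],"roll": 0,"jaw": 0},
    {"delta_pos": [0,-46,0],"roll": 0,"jaw": 0},
    {"delta_pos": [0,-52,0],"roll": 0,"jaw": 0},
    {"delta_pos": [0,-58,0],"roll": 0,"jaw": 0},
    {"delta_pos": [0,-64,0],"roll": 0,"jaw": 0},
    {"delta_pos": [0,-70,0],"roll": 0,"jaw": 0},
    {"delta_pos": [0,-76,0],"roll": 0,"jaw": 0},
    {"delta_pos": [0,-82,0],"roll": 0,"jaw": 0},
    {"delta_pos": [0,-88,0],"roll": 0,"jaw": 0},
    {"delta_pos": [0,-94,0],"roll": 0,"jaw": 0},
    {"delta_pos": [0,-100,0],"roll": 0,"jaw": 0},
    {"delta_pos": [0,-106,0],"roll": 0,"jaw": 0},
    {"delta_pos": [0,-112,0],"roll": 0,"jaw": 0},
    {"delta_pos": [0,-117,0],"roll": 0,"jaw": 0},
  ],
)

```text
time_s: 21.88
ee_pos: [466.3, 107.7, 42.1]
ee_rot: [-180.0, 0.0, 4.6]
force: [0.4, -1.0, -0.2]
gripper_width: 0.5
gripper_force: 0.6
```

Request:
arm_command(
  rows=[
    {"delta_pos": [0,-4,0],"roll": 0,"jaw": 0},
    {"delta_pos": [0,-8,0],"roll": 0,"jaw": 0},
    {"delta_pos": [0,-12,0],"roll": 0,"jaw": 0},
    {"delta_pos": [0,-16,0],"roll": 0,"jaw": 0},
    {"delta_pos": [0,-20,0],"roll": 0,"jaw": 0},
    {"delta_pos": [0,-23,0],"roll": 0,"jaw": 0},
    {"delta_pos": [0,-23,0],"roll": 0,"jaw": 0},
  ],
)

```text
time_s: 22.47
ee_pos: [464.3, 130.4, 42.0]
ee_rot: [-180.0, 0.0, 4.6]
force: [0.4, -0.3, 0.1]
gripper_width: 0.4
gripper_force: 0.0
```

```bash
python3 - <<'E'
from m import *
go([*xy(474,-96),42],4.58)
E
```

```text
t 22.47 tcp [464.3 130.4  42. ] [-180.     0.     4.6] wd [473.3 -92.9] F [ 0.4 -0.3  0.1]
delta [ 0.7 -3.1  0. ] roll 0.0
```

Request:
arm_command(
  rows=[
    {"delta_pos": [0,-1,0],"roll": 0,"jaw": 0},
    {"delta_pos": [0,-2,0],"roll": 0,"jaw": 0},
    {"delta_pos": [0,-3,0],"roll": 0,"jaw": 0},
    {"delta_pos": [0,-4,0],"roll": 0,"jaw": 0},
    {"delta_pos": [0,-4,0],"roll": 0,"jaw": 0},
  ],
)

```text
time_s: 22.88
ee_pos: [464.0, 133.8, 42.0]
ee_rot: [180.0, 0.0, 4.6]
force: [0.0, -0.0, -0.7]
gripper_width: 0.2
gripper_force: 0.2
```

Request:
arm_command(
  rows=[
    {"delta_pos": [0,-1,0],"roll": 0,"jaw": 0},
    {"delta_pos": [0,-2,0],"roll": 0,"jaw": 0},
    {"delta_pos": [0,-3,0],"roll": 0,"jaw": 0},
    {"delta_pos": [0,-3,0],"roll": 0,"jaw": 0},
  ],
)

```text
time_s: 23.22
ee_pos: [463.9, 136.9, 42.1]
ee_rot: [180.0, 0.0, 4.6]
force: [-0.4, -1.3, 0.1]
gripper_width: 0.8
gripper_force: 0.4
```

```bash
python3 - <<'E'
from m import *
go([*xy(474,-96),42],4.58)
f=grab('scene');P=pts(f);d=P[...,:2]@D;w=P[...,:2]@W
m=(P[...,2]>57)&(P[...,2]<63)&(w>385)&(w<565)&(d>-160)&(d<0);print('front d',np.percentile(d[m],[50,95,99]))
cv2.imwrite('pics/s6.png',cv2.resize(f['img'][130:300,120:400],(700,425)))
E
```

```text
t 23.22 tcp [463.9 136.9  42.1] [180.    0.    4.6] wd [473.3 -99.4] F [-0.4 -1.3  0.1]
delta [0.7 3.4 0.1] roll 0.0
front d [-141.24750924 -122.29924654  -98.92105611]
```

View pics/s6.png

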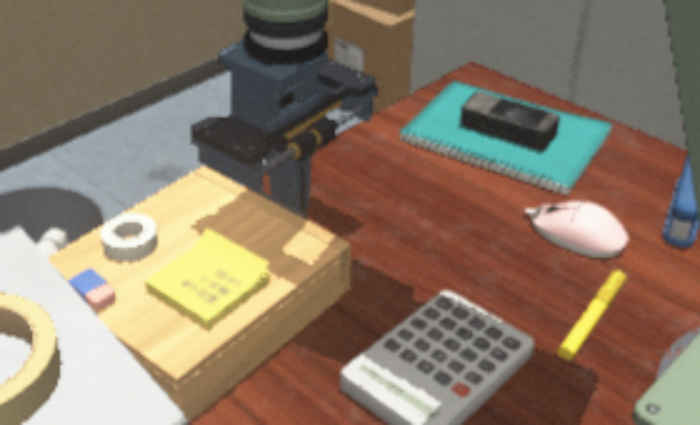

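The drawer looks shut or within a few mm of it. The adapter lies flat on the notebook at (510,120). I'll push until contact is firm.

Request:
arm_command(
  rows=[
    {"delta_pos": [0,-1,0],"roll": 0,"jaw": 0},
    {"delta_pos": [0,-2,0],"roll": 0,"jaw": 0},
    {"delta_pos": [0,-3,0],"roll": 0,"jaw": 0},
    {"delta_pos": [0,-3,0],"roll": 0,"jaw": 0},
  ],
)

```text
time_s: 23.6
ee_pos: [463.9, 137.0, 42.1]
ee_rot: [179.7, 0.0, 4.8]
force: [1.8, -13.9, 1.4]
gripper_width: 0.8
gripper_force: 6.6
```

A firm stop, so the drawer is home. Backing off, up and clear.

Request:
arm_command(
  rows=[
    {"delta_pos": [0,6,0],"roll": 0,"jaw": 0},
    {"delta_pos": [0,20,0],"roll": 0,"jaw": 0},
    {"delta_pos": [0,40,-20],"roll": 0,"jaw": 0},
    {"delta_pos": [0,50,-60],"roll": 0,"jaw": 0},
    {"delta_pos": [0,50,-100],"roll": 0,"jaw": 0},
    {"delta_pos": [0,50,-140],"roll": 0,"jaw": 0},
    {"delta_pos": [-40,50,-160],"roll": 0,"jaw": 0},
    {"delta_pos": [-80,50,-160],"roll": 0,"jaw": 0},
    {"delta_pos": [-100,50,-160],"roll": 0,"jaw": 0},
    {"delta_pos": [-100,50,-160],"roll": 0,"jaw": 0},
  ],
)

```text
time_s: 24.43
ee_pos: [363.9, 81.8, 202.6]
ee_rot: [-179.9, 0.0, 4.6]
force: [0.3, 0.3, 0.7]
gripper_width: 0.6
gripper_force: 0.0
```

```bash
python3 - <<'E'
from m import *
go([*xy(474,-96),42],4.58)
f=grab('scene');P=pts(f);d=P[...,:2]@D;w=P[...,:2]@W
m=(P[...,2]>57)&(P[...,2]<63)&(w>385)&(w<565)&(d>-160)&(d<0);print('front d',np.percentile(d[m],[50,95,99]))
f2,P2,wd_,g,t=top()
n,l,st,c=cv2.connectedComponentsWithStats(wd_.astype(np.uint8))
for i in range(1,n):
    if st[i,4]>100:
        q=rect(f2,l==i,60)[0]@np.array([W,D]).T;print('wood',np.percentile(q,[1,99],axis=0).round(1).tolist())
a=(f2['img'].max(-1)<85)&(np.linalg.norm(P2[...,:2]-[421,-175],axis=-1)<90)&(P2[...,2]>28)&(P2[...,2]<50)
if a.sum(): print('adapter',rect(f2,a,39)[1],a.sum())
if t.sum(): print('teal',rect(f2,t,11)[1],t.sum())
cv2.imwrite('pics/f7.png',np.hstack([cv2.resize(f['img'][130:300,120:400],(400,300)),cv2.resize(f2['img'][110:310,90:430],(400,300))]))
E
```

```text
t 24.43 tcp [363.9  81.8 202.6] [-179.9    0.     4.6] wd [369.3 -52.5] F [0.3 0.3 0.7]
delta [104.8 -43.3 160.5] roll 0.01
front d [-141.83902349 -125.09220697 -122.93027459]
wood [[494.8, -334.6], [572.4, -216.1]]
wood [[414.0, -335.1], [482.4, -289.7]]
wood [[376.8, -334.9], [406.6, -265.8]]
adapter ((416.3223876953125, -172.8868408203125), (103.07041931152344, 50.25260925292969), 13.385403633117676) 549
teal ((421.730712890625, -176.50575256347656), (208.97645568847656, 148.4141845703125), 12.558789253234863) 4349
```

View pics/f7.png

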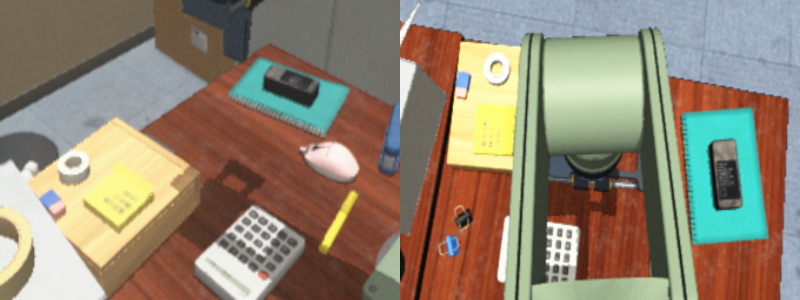

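The drawer front is flush with the box, with its outer face at the expected 14 mm ahead of the board edge. The adapter lies flat about 5 mm from the notebook's middle, and the items on the box have not moved. Handing in.

```bash
python3 -c "
from workcell import env
print(env.job_done())"
```

```text
the job is handed in; nothing more can be done
None
```

I handed the job in at about 24.5 s (limit 61 s): the drawer was unlatched and opened, the adapter laid flat about 5 mm from the notebook's middle, the drawer pushed fully shut, and the things on top of the box left where they were.

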